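# Lock the tow sleeve on the drawbar with a linchpin

## Robot

A 7-joint arm with a two-finger parallel gripper is mounted at the origin on a cart in front of the work surface, level with it; the furniture and walls round the work are solid. World frame = base frame: x ahead of the robot, y to its left, z up, the work surface at z = 0. Lengths are in m, angles in rad, forces in N, time in s.
With the tool pointing down it reaches from about 0.4 to 0.85 m from the base axis. Payload 10.4 kg.
Tool frame: the origin (TCP) lies midway between the tips of the shut fingers; the grasp point (between the pads) lies 19 mm behind it; z points along the fingers, y is the line along which they close (so a half turn about z gives the same grasp; the last joint's range is limited). The gripper opens to 85 mm and grips with 20 to 120 N. Pads are 22 mm wide; open, the fingers measure 114 mm over their backs; the gripper's body (76 mm by 85 mm) begins 54 mm behind the grasp point. The pads swing forward as they close: fully open they stand 13 mm farther back than shut.
Start: joints at [-1.239, 0.332, -0.065, 1.46, 0.022, 1.35, -0.088], TCP at [0.217, 0.586, 0.231] pointing down, gripper open.
Joint ranges: [-2.6, 2.6], [-0.5, 2.12], [-1.47, 1.34], [0.16, 2.42], [-1.27, 4.41], [0.06, 2.06], [-2.6, 2.6]. Speed limits (rad/s): [2.22, 2.22, 2.79, 2.79, 3.14, 3.14, 3.14].

## Interface

Orientations are given as a unit quaternion [x, y, z, w].
In Python, from workcell import get_obs, camera, camera_params, hand_in gives the robot as it stands.
- The arm moves only by the tool carry_out, never from a script. Its argument "commands" is a list that holds one entry, the list of rows, each a list of 6 numbers: the shift along the tool's x, y, z in units of 40 mm (1.0 is 40 mm), then the turn, a rotation vector about the tool's x, y, z in units of 6 degrees (1.0 is 6 degrees). In form: [[[x, y, z, ax, ay, az], ...]]. A call has 1 to 20 rows; each row shifts and turns the commanded pose from where the row before left it, along the tool's axes as they then stand; what a row does not reach is not made up. A row lasts 1/12 s, in which the tool goes at most 41.7 mm and 7.16 degrees, less where a joint would pass 70% of its speed; a pose out of reach is approached as far as the arm can. A call is refused whole if a number of a shift passes 1 or a number of a turn 1, either way. A call with a gripper value outside its range is refused whole. "hand" is the closure, from -1 (fully open) to 1 (shut), set as the call begins (left out, the last holds). The fingers move at their own pace and stop on an object; "force" is the grip in N (left out, the last holds). Time passes only in rows, so rows that do not move let the fingers close. It gives the time, the measured TCP pose, the force, the opening and the grip force at its end, in the units of the state.
- get_obs(): the state, without advancing time (a new reading comes with each control period).
- camera(name): name is "scene" or "top"; returns the picture (384x512x3 uint8, red, green, blue); there is no depth.
- camera_params(name): a dict with "mtx" (3x3 intrinsics, pixels), "k1" (the pictures are not rectified: a ray, as slopes to the right and down, at radius r is drawn at 1 + k1 r^2 times it, then the intrinsics apply), "R" (3x3) and "t" (3): a world point X has camera coordinates R X + t. Camera axes: x right, y down, z forward; pixel columns grow to the right and rows downward; lengths in m; the calibration is good to about 2 mm. A picture is of the moment at which its call begins. camera_params takes no time and is no camera call.
- hand_in(): hands the job in; it is judged then, once.
The state is a dict: "clock": time; "joint_pos": joint angles; "joint_velocities": joint speeds; "tau": joint torques, N m; "position": TCP position; "ee_rot": TCP orientation; "ft_force": force on the tool from outside, world axes, zero at the start; "torque": the same for the moment, N m; "grip_width": opening from 0.0 (shut) to 1.0 (fully open); "grasp_force": force on a finger pad.
Only numpy, scipy, OpenCV 4.12 (cv2) and the standard library are available. Lean on these libraries where they do the work, as an engineer would, in place of code of your own. Each camera call takes 0.05 s, during which the arm holds its last target. There are 200 camera calls.

## Task

Secure the red tow sleeve on the hitch stand: take the linchpin (green head, yellow ring) from the wooden rack and push it all the way down through the hole in the drawbar with its ring still open, the ring pointing out over the free end of the bar. Then swing the ring down round the end of the bar until it snaps shut under the pin's tip, and let go. Leave the black-knobbed plain pin in the rack.

Things in the scene. Friction and masses are not known exactly. Their poses are not given: they have to be found in the camera images.
- linchpin: Loose linchpin, upright in either rack hole. Origin: on its axis, underside of its flange (at start on the rack's top, 70 mm up); z up. Steel shank 12 mm dia., 56 mm down, last 18 mm tapering to 4 mm. Flange 34 mm dia., 6 thick. Green grip tab at z 16 to 58 mm, 14 mm thick (pin's x), 26 wide (y): grip at z = 40, above the ring. Open ring points to the pin's -x. 0.2 kg.
- ring (a joint): Angle (rad) of the linchpin's yellow ring (7 mm wire, 61 mm wide inside). Hinge along the pin's y, 10 mm above the origin; far end 74 mm from it. 0 = open (start), pointing to the pin's -x, 0.33 above level; grows as it swings down: 0.33 level, 1.9 shut, hanging straight down round the shank, under the tip. A spring holds it open below about 0.5, snaps it shut from 0.7. Far end presses with 1 N.
- hitch_hole (a point): Mouth centre of the vertical through hole (18 mm, bevelled to 30) in the fixed drawbar, on the bar's top, 105 mm up. Its -x points to the bar's free end, 22 mm away; z up. Bar 40 mm wide (y), 34 thick, nothing below or ahead of it; red sleeve, 6 mm proud of the bar, from 27 mm behind (+x). Seated, the pin's origin is here, its x along this x within 15 degrees so that the ring clears the bar.
- plain_pin: Loose plain pin with a black round knob (26 mm dia.) and no ring, in the rack's other hole, 110 mm from the linchpin. Origin on its axis at the underside of its flange. To be left alone.

How it is judged:
By the outcome, as a careful person would: the job done as asked, in the order asked, and still so for the second after the job is handed in, with the robot touching nothing.
It also fails if it takes over 53 s, if anything falls off the work surface, if the arm or the gripper's body presses on something with over 40 N, if the wrist force passes 120 N, or if a joint passes its speed limit or range.

## Working session

There is one attempt and no reset: what is moved stays moved. The work goes in short steps, Python scripts to look and compute and a tool call to move; the robot and the scene stay as the last step left them, time stands still between calls to the robot, and variables do not carry over. Pictures are saved under pics/ and viewed, at most 11 in all, crops included, and the job is handed in when it is done.

Besides the shell and the picture viewer there is one more tool, called after "Call:" as a command line: name --argument value ..., lists and objects as JSON in quotes. carry_out: Moves the arm, as the interface text tells. Its arguments: {"type":"object","properties":{"commands":{"type":"array"},"hand":{"type":"number"},"force":{"type":"number"}},"required":["commands"]}

```bash
mkdir -p pics; cat > h.py <<'E'
import numpy as np, cv2
from workcell import get_obs, camera, camera_params, hand_in
def snap(n,f):
    im=camera(n); cv2.imwrite('pics/'+f,im[:,:,::-1]); return im
def ray(n,u,v):
    p=camera_params(n); K=np.array(p['mtx']); R=np.array(p['R']); t=np.array(p['t'])
    d=np.array([(u-K[0,2])/K[0,0],(v-K[1,2])/K[1,1]]); s=d.copy()
    for _ in range(20): s=d/(1+p['k1']*(s@s))
    return -R.T@t, R.T@np.array([s[0],s[1],1])
def onz(n,u,v,z):
    c,d=ray(n,u,v); return c+d*(z-c[2])/d[2]
def proj(n,X):
    p=camera_params(n); c=np.array(p['R'])@X+np.array(p['t']); s=c[:2]/c[2]; s=s*(1+p['k1']*(s@s))
    K=np.array(p['mtx']); return K[:2,:2]@s+K[:2,2]
def two(a,b):
    c1,d1=ray('scene',*a); c2,d2=ray('top',*b)
    s=np.linalg.lstsq(np.c_[d1,-d2],c2-c1,rcond=None)[0]
    p,q=c1+s[0]*d1,c2+s[1]*d2; return (p+q)/2,np.linalg.norm(p-q)
E
python3 - <<'E'
from h import *
a=snap('scene','s0.png'); b=snap('top','t0.png')
for n in('scene','top'):
    p=camera_params(n); R=np.array(p['R']); print(n,-R.T@np.array(p['t']),R[2],p['mtx'][0][0])
o=get_obs(); print(o['position'],o['ee_rot'],o['clock'])
E
```

```text
scene [0.01183885 0.55187278 0.54428863] [ 0.5873322  -0.65299411 -0.4781627 ] 463.1768433609862
top [ 0.41535117 -0.03281566  0.96377704] [ 0.16072777  0.00682292 -0.98697519] 416.31676823358373
[0.21702265 0.58577792 0.23059347] [ 1.76465770e-01  9.84306583e-01 -6.09954555e-04 -1.05569131e-04] 0.1
```

View pics/s0.png

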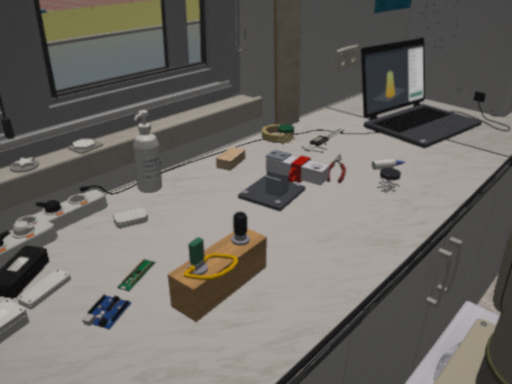

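View pics/t0.png

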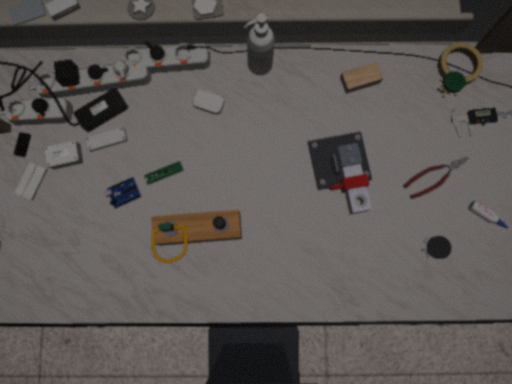

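The scene view shows the linchpin (green at 197,250) and the black pin (240,228). The top view shows the linchpin at about (167,228), with its ring pointing down the image, and the drawbar's free end at about (361,203). I'll zoom in on both.

```bash
python3 - <<'E'
from h import *
t=cv2.imread('pics/t0.png'); s=cv2.imread('pics/s0.png')
def cr(i,x,y,w,h,k): return cv2.resize(i[y:y+h,x:x+w],None,fx=k,fy=k,interpolation=cv2.INTER_CUBIC)
A=np.hstack([cr(t,140,195,110,80,3.6)[:288],cr(t,300,130,80,90,3.2)[:288]])
B=np.hstack([cr(s,165,205,110,80,3.6)[:288],cr(s,260,140,90,90,3.2)[:288]])
w=max(A.shape[1],B.shape[1]); p=lambda i:np.pad(i,((0,0),(0,w-i.shape[1]),(0,0)))
cv2.imwrite('pics/z0.png',np.vstack([p(A),p(B)]))
E
```

```text
(no output)
```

View pics/z0.png

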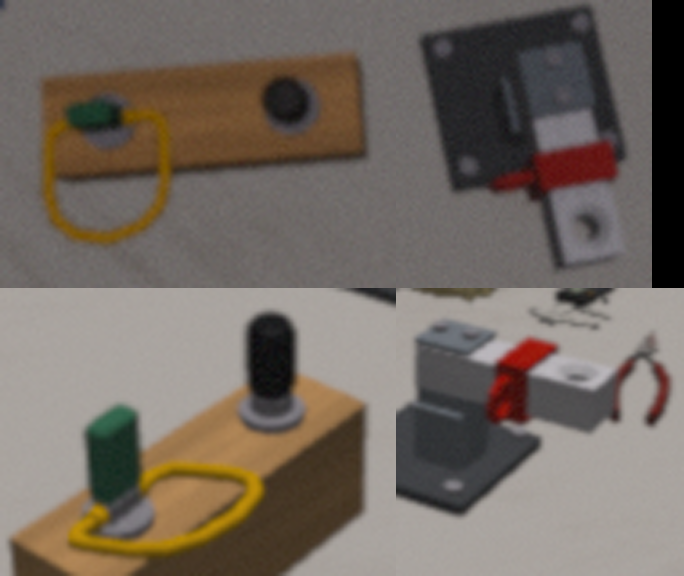

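The zoom shows the flange at top pixel (170.5,229) and the ring's far end at (168.6,261.7). The bar hole is at about (360,200.3), and the bar's edges are clear. Next I cast rays.

```bash
python3 - <<'E'
from h import *
T=cv2.imread('pics/t0.png');S=cv2.imread('pics/s0.png')
def cen(i,lo,hi,box):
    x,y,w,h=box; m=cv2.inRange(cv2.cvtColor(i[y:y+h,x:x+w],cv2.COLOR_BGR2HSV),lo,hi)
    n,l,st,c=cv2.connectedComponentsWithStats(m); k=1+np.argmax(st[1:,4]); 
    r=cv2.minAreaRect(np.argwhere(l==k)[:,::-1].astype(np.float32)+np.float32([x,y]))
    return c[k]+[x,y],st[k,4],r,st[k,:4]+[x,y,0,0]
g=((60,80,20),(95,255,255))
gt=cen(T,*g,(140,195,110,80)); gs=cen(S,*g,(165,225,60,70)); print(gt,gs)
P,e=two(gs[0],gt[0]); print('tab',P,e,'top@z.107',onz('top',*gt[0],.107))
yt=cen(T,(20,150,100),(32,255,255),(140,195,110,80)); print('ring',yt)
far=onz('top',168.6,261.7,.104); print('flange',onz('top',170.5,229,.076),'far',far)
print('hinge ends',onz('top',140+62/3.6,195+122/3.6,.082),onz('top',140+160/3.6,195+115/3.6,.082))
k=onz('top',140+288/3.6,195+100/3.6,.12);print('knob',k)
f=lambda x,y:onz('top',300+(x-396)/3.2,130+y/3.2,.105)
h=f(588,225);a,b,c,d=f(560,268),f(625,250),f(535,120),f(592,110)
print('hole',h,'scene',onz('scene',260+(577-396)/3.2,140+(374-288)/3.2,.105), two((260+(577-396)/3.2,140+(374-288)/3.2),(360,200.3)))
print('end corners',a,b,'edges dir',a-c,b-d,np.linalg.norm(a-b),np.degrees(np.arctan2(*(a-c)[1::-1])),np.degrees(np.arctan2(*(b-d)[1::-1])))
# red sleeve mask
r=cen(T,(0,150,80),(8,255,255),(300,130,80,90));print(r)
E
```

```text
(array([165.58064516, 226.46774194]), np.int32(62), ((165.5, 226.0), (6.0, 11.0), 90.0), array([160, 223,  12,   7])) (array([195.88076923, 250.54230769]), np.int32(260), ((195.87168884277344, 250.57525634765625), (24.81159019470215, 11.773862838745117), 86.18592071533203), array([190, 238,  13,  26]))
tab [0.49397925 0.16153555 0.10673523] 0.0014672248617305364 top@z.107 [0.49450194 0.16199044 0.107     ]
ring (array([154.98214286, 243.64285714]), np.int32(56), ((155.83938598632812, 244.57200622558594), (32.388267517089844, 7.410090446472168), 81.11934661865234), array([152, 228,  11,  33]))
flange [0.49184752 0.15832806 0.076     ] far [0.42243225 0.15460621 0.104     ]
hinge ends [0.49180028 0.18539067 0.082     ] [0.4954566  0.12739308 0.082     ]
knob [0.49987174 0.04811728 0.12      ]
hole [ 0.54563189 -0.24231156  0.105     ] scene [ 0.53915206 -0.23567842  0.105     ] (array([ 0.54571255, -0.2439778 ,  0.10010063]), np.float64(0.0016679167853011477))
end corners [ 0.51761028 -0.22279118  0.105     ] [ 0.5289648  -0.26559478  0.105     ] edges dir [-0.098478   -0.01209055  0.        ] [-0.0935406  -0.01689681  0.        ] 0.044284003968675635 -173.00059101513565 -169.7607305056875
(array([356.00465116, 181.4744186 ]), np.int32(215), ((355.6297302246094, 181.32162475585938), (10.501480102539062, 23.18643569946289), 81.02737426757812), array([344, 175,  24,  14]))
```

Call:
carry_out --commands '[[[0, 0, 0, 0, 0, 1], [0, 0, 0, 0, 0, 1], [0, 0, 0, 0, 0, 1], [0, 0, 0, 0, 0, 1], [0, 0, 0, 0, 0, 1], [0, 0, 0, 0, 0, 1], [0, 0, 0, 0, 0, 1], [0, 0, 0, 0, 0, 1], [0, 0, 0, 0, 0, 1], [0, 0, 0, 0, 0, 1], [0, 0, 0, 0, 0, 1], [0, 0, 0, 0, 0, 0]]]' --hand -0.1 --force 60

```text
clock: 1.1
position: [0.217, 0.5859, 0.2309]
ee_rot: [0.686, 0.728, -0.0, 0.0]
ft_force: [0.3, 0.2, 0.5]
grip_width: 0.552
grasp_force: 0.0
```

Call:
carry_out --commands '[[[-0.614, 0.346, 0, 0, 0, 0], [-0.614, 0.346, 0, 0, 0, 0], [-0.614, 0.346, 0, 0, 0, 0], [-0.614, 0.346, 0, 0, 0, 0], [-0.614, 0.346, 0, 0, 0, 0], [-0.614, 0.346, 0, 0, 0, 0], [-0.614, 0.346, 0, 0, 0, 0], [-0.614, 0.346, 0, 0, 0, 0], [-0.614, 0.346, 0, 0, 0, 0], [-0.614, 0.346, 0, 0, 0, 0], [-0.614, 0.346, 0, 0, 0, 0], [-0.614, 0.346, 0, 0, 0, 0], [-0.614, 0.346, 0, 0, 0, 0], [-0.614, 0.346, 0, 0, 0, 0], [-0.614, 0.346, 0, 0, 0, 0], [-0.614, 0.346, 0, 0, 0, 0], [-0.614, 0.346, 0, 0, 0, 0], [-0.614, 0.346, 0, 0, 0, 0], [0, 0, 0, 0, 0, 0], [0, 0, 0, 0, 0, 0]]]'

```text
clock: 2.77
position: [0.4945, 0.1593, 0.2312]
ee_rot: [0.684, 0.729, -0.0, 0.0]
ft_force: [-1.0, 0.9, 0.6]
grip_width: 0.552
grasp_force: 0.0
```

```bash
cat >> h.py <<'E'
from scipy.spatial.transform import Rotation as Ro
def togo(X,yaw):  # tool-frame shift (units) and turn (units) to a down-pointing pose with tool y at world yaw (deg)
    o=get_obs(); R=Ro.from_quat(o['ee_rot']); y=np.radians(yaw); c,s=np.cos(y),np.sin(y)
    D=Ro.from_matrix(np.array([[-s,c,0],[c,s,0],[0,0,-1]]))
    print('t',round(o['clock'],2),'pos',np.round(o['position'],4),'tool y yaw',np.degrees(np.arctan2(*R.as_matrix()[1::-1,1])),'w',o['grip_width'],'g',o['grasp_force'],'F',np.round(o['ft_force'],1))
    print('shift',np.round(R.inv().apply(np.array(X)-o['position'])/.04,3),'turn',np.round(np.degrees((R.inv()*D).as_rotvec())/6,3))
E
python3 - <<'E'
from h import *
togo((.4942,.1608,.092),3.6)
a=snap('scene','s1.png'); b=snap('top','t1.png')
c=lambda i,x,y,w,h:cv2.resize(i[y:y+h,x:x+w,::-1],(400,400),interpolation=cv2.INTER_CUBIC)
cv2.imwrite('pics/z1.png',np.hstack([c(a,140,160,140,140),c(b,110,180,100,100)]))
E
```

```text
t 2.77 pos [0.4945 0.1593 0.2312] tool y yaw 3.663296299064297 w 0.551875065737508 g 0.0 F [-1.   0.9  0.6]
shift [ 0.04  -0.006  3.479] turn [-0.002  0.004  0.011]
```

View pics/z1.png

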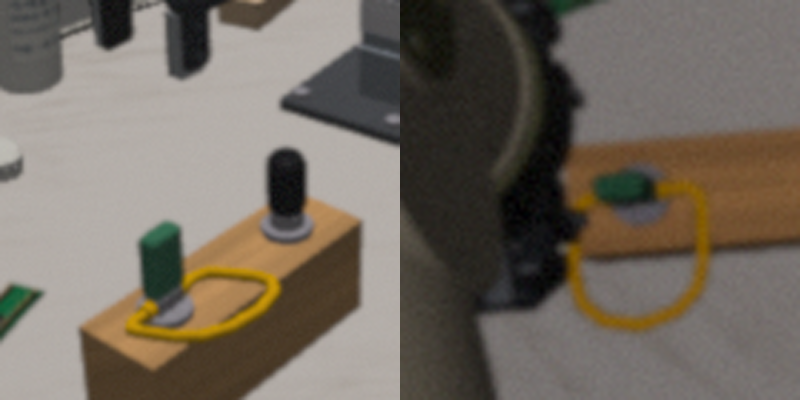

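The scene view shows the open fingers hanging above the rack, straddling the tab along the ring direction. I'll descend to just above the tab and check.

Call:
carry_out --commands '[[[0.02, 0, 0.6, 0, 0, 0], [0.02, 0, 0.6, 0, 0, 0], [0, 0, 0.6, 0, 0, 0], [0, 0, 0.55, 0, 0, 0], [0, 0, 0, 0, 0, 0], [0, 0, 0, 0, 0, 0]]]'

```text
clock: 3.37
position: [0.493, 0.1632, 0.137]
ee_rot: [0.683, 0.73, -0.001, -0.0]
ft_force: [-0.1, 0.8, 0.0]
grip_width: 0.552
grasp_force: 0.0
```

```bash
python3 - <<'E'
from h import *
togo((.4942,.1608,.092),3.6)
a=snap('scene','s2.png')
P=np.array(get_obs()['position']); print(proj('scene',P))
cv2.imwrite('pics/z2.png',cv2.resize(a[160:300,140:280,::-1],(500,500),interpolation=cv2.INTER_CUBIC))
E
```

```text
t 3.37 pos [0.493  0.1632 0.137 ] tool y yaw 3.8148859213006703 w 0.5516578473028316 g 0.0 F [-0.1  0.8  0. ]
shift [-0.062  0.029  1.124] turn [-0.019  0.007  0.036]
[193.47584229 234.68263611]
```

View pics/z2.png

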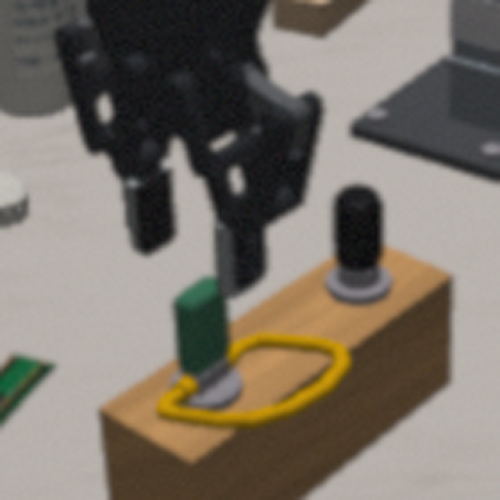

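The fingers straddle the tab, which is at crop (203,325), and the ring is clear. I'll descend and grip.

Call:
carry_out --commands '[[[-0.05, 0.02, 0.4, 0, 0, 0], [0, 0, 0.4, 0, 0, 0], [0, 0, 0.32, 0, 0, 0], [0, 0, 0, 0, 0, 0], [0, 0, 0, 0, 0, 0]]]'

```text
clock: 3.83
position: [0.4953, 0.1611, 0.0937]
ee_rot: [0.684, 0.73, 0.001, 0.0]
ft_force: [0.6, 0.0, 1.1]
grip_width: 0.552
grasp_force: 0.0
```

Call:
carry_out --commands '[[[0, 0, 0, 0, 0, 0], [0, 0, 0, 0, 0, 0], [0, 0, 0, 0, 0, 0], [0, 0, 0, 0, 0, 0], [0, 0, 0, 0, 0, 0], [0, 0, 0, 0, 0, 0], [0, 0, 0, 0, 0, 0], [0, 0, 0, 0, 0, 0]]]' --hand 1 --force 60

```text
clock: 4.5
position: [0.4953, 0.1609, 0.0937]
ee_rot: [0.684, 0.729, 0.001, -0.0]
ft_force: [-2.6, 0.4, 6.8]
grip_width: 0.158
grasp_force: 58.3
```

```bash
python3 - <<'E'
from h import *
togo((.4942,.1608,.092),3.6)
E
```

```text
t 4.5 pos [0.4953 0.1609 0.0937] tool y yaw 3.6842408099104405 w 0.1579268243551938 g 58.333979845047 F [-2.6  0.4  6.8]
shift [-0.002 -0.027  0.043] turn [ 0.009 -0.01   0.014]
```

Call:
carry_out --commands '[[[0, 0, -0.2, 0, 0, 0], [0, 0, -0.3, 0, 0, 0], [0, 0, -0.5, 0, 0, 0], [0, 0, -0.5, 0, 0, 0], [0, 0, -0.5, 0, 0, 0], [0, 0, -0.5, 0, 0, 0], [0, 0, -0.5, 0, 0, 0], [0, 0, -0.5, 0, 0, 0], [0, 0, -0.4, 0, 0, 0], [0, 0, 0, 0, 0, -0.6], [0, 0, 0, 0, 0, -0.55], [0, 0, 0, 0, 0, 0], [0, 0, 0, 0, 0, 0]]]'

```text
clock: 5.58
position: [0.4947, 0.1603, 0.2488]
ee_rot: [0.64, 0.769, 0.0, -0.0]
ft_force: [0.3, 0.2, -1.7]
grip_width: 0.157
grasp_force: 58.7
```

```bash
python3 - <<'E'
from h import *
togo((.5457,-.243,.25),10.6)
a=snap('scene','s3.png'); 
# refined hole/bar direction: bright bar edges in original top image
T=cv2.imread('pics/t0.png')[165:220,335:380]
t=cv2.resize(T,None,fx=9,fy=9,interpolation=cv2.INTER_CUBIC)
s=cv2.resize(a[150:290,150:290,::-1],(495,495),interpolation=cv2.INTER_CUBIC)
t=np.pad(t,((0,0),(0,0),(0,0)));cv2.imwrite('pics/z3.png',np.hstack([t[:,:400],s[:,:400]]))
E
```

```text
t 5.58 pos [0.4947 0.1603 0.2488] tool y yaw 10.460464545665175 w 0.15652527581166412 g 58.689674735069275 F [ 0.3  0.2 -1.7]
shift [-10.147  -0.578  -0.03 ] turn [ 0.001 -0.001 -0.023]
```

View pics/z3.png

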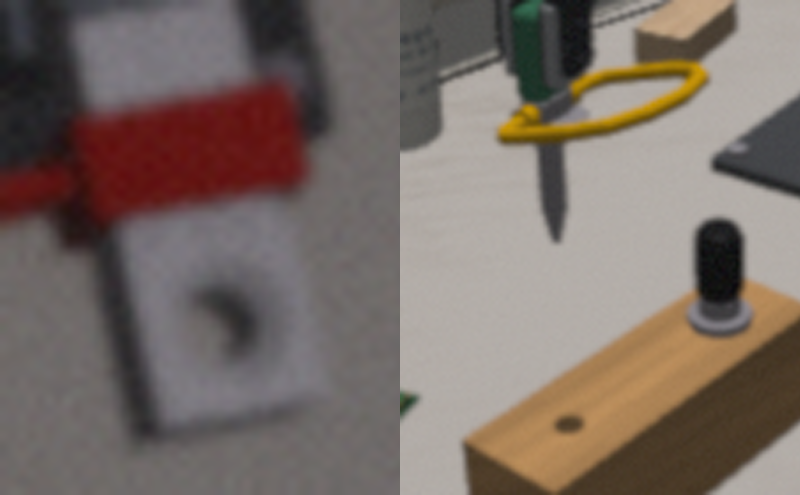

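The pin is held upright with the ring open, and the old rack hole is empty at crop (568,424). The bar's top corners are at crop (158,432) and (325,392), with the hole at about (222,318).

```bash
python3 - <<'E'
from h import *
f=lambda x,y:onz('top',335+(x+.5)/9-.5,165+(y+.5)/9-.5,.105)[:2]
h=f(222,318);a,b,c,d=f(158,432),f(325,392),f(122,228),f(285,195)
ang=lambda v:np.degrees(np.arctan2(v[1],v[0]))
print('hole',h,'width',np.linalg.norm(a-b),'yaws',ang(c-a),ang(d-b),ang(a-b)-90)
y=np.radians((ang(c-a)+ang(d-b)+ang(a-b)-90)/3); u=np.array([np.cos(y),np.sin(y)]); print('yaw',np.degrees(y),'hole from end',(a+b)/2+.022*u)
S=cv2.imread('pics/s0.png')
cv2.imwrite('pics/zs.png',cv2.resize(S[145:205,260:340],None,fx=9,fy=9,interpolation=cv2.INTER_CUBIC))
E
```

```text
hole [ 0.54654145 -0.24073061] width 0.04004728418258067 yaws 7.414173780736712 8.475106351741966 12.876686826591794
yaw 9.588655653023489 hole from end [ 0.54624257 -0.24054603]
```

View pics/zs.png

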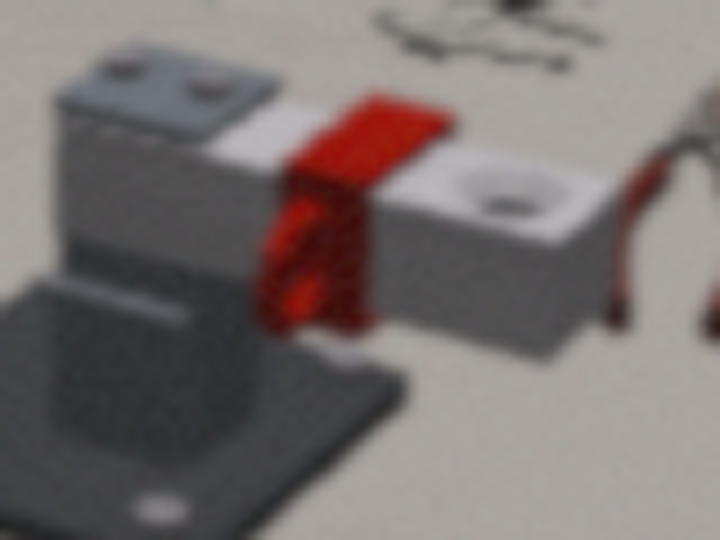

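Call:
carry_out --commands '[[[-0.3, -0.03, 0, 0, 0, 0.15], [-0.56, -0.03, 0, 0, 0, 0], [-0.56, -0.03, 0, 0, 0, 0], [-0.56, -0.03, 0, 0, 0, 0], [-0.56, -0.03, 0, 0, 0, 0], [-0.56, -0.03, 0, 0, 0, 0], [-0.56, -0.03, 0, 0, 0, 0], [-0.56, -0.03, 0, 0, 0, 0], [-0.56, -0.03, 0, 0, 0, 0], [-0.56, -0.03, 0, 0, 0, 0], [-0.56, -0.03, 0, 0, 0, 0], [-0.56, -0.03, 0, 0, 0, 0], [-0.56, -0.03, 0, 0, 0, 0], [-0.56, -0.03, 0, 0, 0, 0], [-0.56, -0.03, 0, 0, 0, 0], [-0.56, -0.03, 0, 0, 0, 0], [-0.56, -0.03, 0, 0, 0, 0], [-0.5, -0.03, 0, 0, 0, 0], [-0.3, 0, 0, 0, 0, 0], [0, 0, 0, 0, 0, 0]]]'

```text
clock: 7.3
position: [0.54, -0.2438, 0.2484]
ee_rot: [0.647, 0.762, -0.001, 0.0]
ft_force: [-0.1, -0.6, -2.1]
grip_width: 0.155
grasp_force: 58.7
```

Call:
carry_out --commands '[[[0, 0, 0.5, 0, 0, 0], [0, 0, 0.4, 0, 0, 0], [0, 0, 0, 0, 0, 0], [0, 0, 0, 0, 0, 0]]]'

```text
clock: 7.63
position: [0.5408, -0.2394, 0.2122]
ee_rot: [0.645, 0.764, -0.0, -0.001]
ft_force: [-0.4, -0.8, -2.1]
grip_width: 0.155
grasp_force: 58.5
```

```bash
python3 - <<'E'
from h import *
togo((.5464,-.2406,.215),9.6)
a=snap('scene','s4.png');b=snap('top','t4.png')
P=np.array(get_obs()['position']); print('hole px',proj('scene',np.array([.5464,-.2406,.105])),'expected tip',proj('scene',P-[0,0,.0797]))
s=cv2.resize(a[100:200,265:365,::-1],(560,560),interpolation=cv2.INTER_CUBIC)
t=cv2.resize(b[150:260,310:350+70,::-1],(240,240));s=np.hstack([s,np.pad(t,((0,320),(0,0),(0,0)))])
cv2.imwrite('pics/z4.png',s)
E
```

```text
t 7.63 pos [ 0.5408 -0.2394  0.2122] tool y yaw 9.635575993133255 w 0.1547203780206297 g 58.485445976257324 F [-0.4 -0.8 -2.1]
shift [-0.054  0.134 -0.07 ] turn [-0.014 -0.008  0.006]
hole px [315.21380686 165.25870542] expected tip [317.63670061 154.16556096]
```

View pics/z4.png

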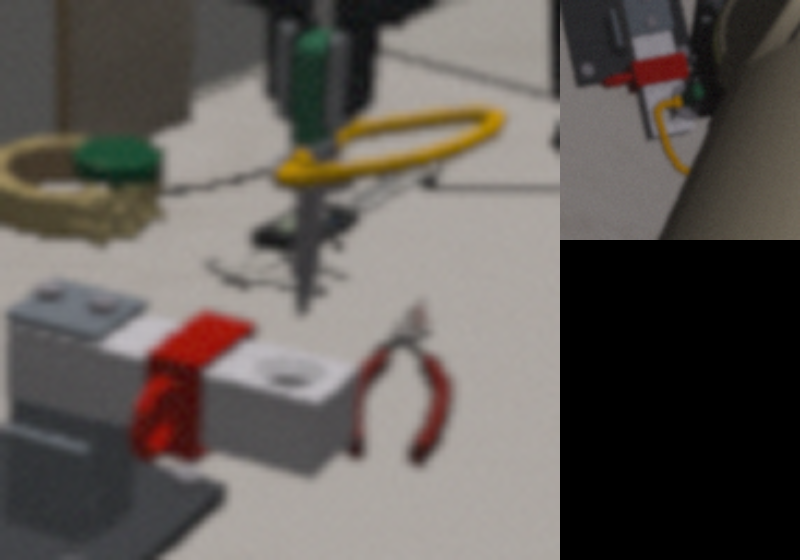

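The pin tip is at crop (302,313), 5–6 mm short of the hole along the bar. The hole is at (290,372) and the ring points out over the free end. I'll correct and lower.

Call:
carry_out --commands '[[[-0.05, 0.13, 0, 0, 0, 0], [0, 0, 0, 0, 0, 0], [0, 0, 0.3, 0, 0, 0], [0, 0, 0.3, 0, 0, 0], [0, 0, 0.2, 0, 0, 0], [0, 0, 0.2, 0, 0, 0], [0, 0, 0, 0, 0, 0], [0, 0, 0, 0, 0, 0]]]'

```text
clock: 8.4
position: [0.5465, -0.2408, 0.1718]
ee_rot: [0.645, 0.764, -0.0, -0.001]
ft_force: [1.2, 0.8, -1.5]
grip_width: 0.157
grasp_force: 58.8
```

```bash
python3 - <<'E'
from h import *
togo((.5464,-.2406,.1287),9.6)
E
```

```text
t 8.4 pos [ 0.5465 -0.2408  0.1718] tool y yaw 9.66025458316004 w 0.15664871671588865 g 58.77022683620453 F [ 1.2  0.8 -1.5]
shift [5.000e-03 1.000e-03 1.078e+00] turn [-0.011 -0.004  0.01 ]
```

No contact force yet, so the tip is inside the hole. I'll keep lowering.

Call:
carry_out --commands '[[[0, 0, 0.2, 0, 0, 0], [0, 0, 0.2, 0, 0, 0], [0, 0, 0.2, 0, 0, 0], [0, 0, 0.1, 0, 0, 0], [0, 0, 0, 0, 0, 0]]]'

```text
clock: 8.82
position: [0.5462, -0.2405, 0.1431]
ee_rot: [0.645, 0.764, -0.0, -0.001]
ft_force: [-0.5, -0.2, -1.4]
grip_width: 0.15
grasp_force: 58.8
```

Call:
carry_out --commands '[[[0, 0, 0.15, 0, 0, 0], [0, 0, 0.12, 0, 0, 0], [0, 0, 0.1, 0, 0, 0], [0, 0, 0.05, 0, 0, 0], [0, 0, 0, 0, 0, 0], [0, 0, 0, 0, 0, 0]]]'

```text
clock: 9.32
position: [0.5469, -0.2409, 0.1288]
ee_rot: [0.645, 0.764, 0.0, -0.0]
ft_force: [-5.0, 2.6, 11.7]
grip_width: 0.157
grasp_force: 60.5
```

```bash
python3 - <<'E'
from h import *
togo((.5464,-.2406,.1287),9.6)
a=snap('scene','s5.png')
cv2.imwrite('pics/z5.png',cv2.resize(a[100:200,265:365,::-1],(560,560),interpolation=cv2.INTER_CUBIC))
E
```

```text
t 9.32 pos [ 0.5469 -0.2409  0.1288] tool y yaw 9.660346651852064 w 0.1565393491871169 g 60.48731982707977 F [-5.   2.6 11.7]
shift [ 0.009 -0.011  0.002] turn [ 0.007 -0.007  0.01 ]
```

View pics/z5.png

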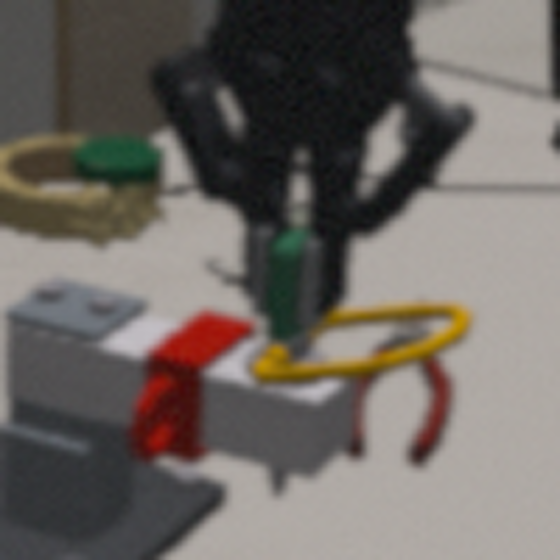

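The flange is on the bar at the expected height with 12 N of contact, and the tip shows under the bar at crop (280,480). The ring is still open, past the free end. I'll release and rise.

Call:
carry_out --commands '[[[0, 0, 0, 0, 0, 0], [0, 0, 0, 0, 0, 0], [0, 0, 0, 0, 0, 0], [0, 0, 0, 0, 0, 0], [0, 0, -0.3, 0, 0, 0], [0, 0, -0.5, 0, 0, 0], [0, 0, -0.5, 0, 0, 0], [0, 0, -0.5, 0, 0, 0], [0, 0, 0, 0, 0, 0]]]' --hand 0.15

```text
clock: 10.12
position: [0.5484, -0.242, 0.2045]
ee_rot: [0.645, 0.764, 0.001, 0.003]
ft_force: [0.2, -0.2, -0.1]
grip_width: 0.425
grasp_force: 0.0
```

```bash
python3 - <<'E'
from h import *
y=np.radians(9.6);u=np.array([np.cos(y),np.sin(y),0]);H=np.array([.5466,-.2407,0])
togo(H-.068*u+[0,0,.165],9.6)
a=snap('scene','s6.png')
# ring far end expected px if open / pin frame
for th in(0,.33): print(th,proj('scene',H-.074*np.cos(.33-th)*u+[0,0,.115+.074*np.sin(.33-th)]))
m=cv2.inRange(cv2.cvtColor(a[100:200,265:365],cv2.COLOR_RGB2HSV),(20,150,100),(32,255,255)); p=np.argwhere(m)
print('ring rightmost',p[p[:,1].argmax()][::-1]+[265,100], 'lowest',p[p[:,0].argmax()][::-1]+[265,100])
E
```

```text
t 10.12 pos [ 0.5484 -0.242   0.2045] tool y yaw 9.646766396850863 w 0.4249831759396486 g 0.0 F [ 0.2 -0.2 -0.1]
shift [ 0.044 -1.744  0.977] turn [0.052 0.024 0.008]
0 [345.52828943 158.50321624]
0.33 [346.16128793 169.0274962 ]
ring rightmost [347 156] lowest [311 167]
```

The ring is still open. I'll shut the fingers, move out over the ring's far end, then press down.

Call:
carry_out --commands '[[[0.04, -0.4, 0, 0.05, 0.02, 0], [0, -0.5, 0, 0, 0, 0], [0, -0.5, 0, 0, 0, 0], [0, -0.5, 0, 0, 0, 0], [0, 0, 0, 0, 0, 0], [0, 0, 0, 0, 0, 0], [0, 0, 0.5, 0, 0, 0], [0, 0, 0.5, 0, 0, 0], [0, 0, 0, 0, 0, 0], [0, 0, 0, 0, 0, 0]]]' --hand 1

```text
clock: 11.0
position: [0.4714, -0.2515, 0.1595]
ee_rot: [0.645, 0.764, -0.002, -0.003]
ft_force: [0.2, 0.2, 0.4]
grip_width: 0.005
grasp_force: 0.0
```

```bash
python3 - <<'E'
from h import *
y=np.radians(9.6);u=np.array([np.cos(y),np.sin(y),0]);H=np.array([.5466,-.2407,0])
togo(H-.075*u+[0,0,.085],9.6)
a=snap('scene','s7.png')
cv2.imwrite('pics/z7.png',cv2.resize(a[100:200,265:365,::-1],(500,500),interpolation=cv2.INTER_CUBIC))
E
```

```text
t 11.0 pos [ 0.4714 -0.2515  0.1595] tool y yaw 9.702761064432815 w 0.005050755019967597 g 0.0 F [0.2 0.2 0.4]
shift [-0.051  0.038  1.862] turn [-0.071 -0.024  0.017]
```

View pics/z7.png

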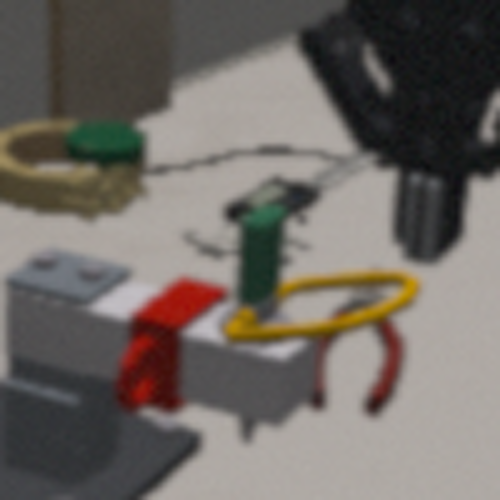

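The shut fingers are above the ring's far end, which is at crop (410,285). Pressing down now.

Call:
carry_out --commands '[[[-0.04, 0, 0.25, -0.06, 0, 0], [0, 0, 0.25, 0, 0, 0], [0, 0, 0.25, 0, 0, 0], [0, 0, 0.25, 0, 0, 0], [0, 0, 0.25, 0, 0, 0], [0, 0, 0.25, 0, 0, 0], [0, 0, 0.2, 0, 0, 0], [0, 0, 0.15, 0, 0, 0], [0, 0, 0.1, 0, 0, 0], [0, 0, 0, 0, 0, 0], [0, 0, 0, 0, 0, 0], [0, 0, 0, 0, 0, 0]]]'

```text
clock: 12.05
position: [0.472, -0.2536, 0.0824]
ee_rot: [0.645, 0.764, 0.001, -0.0]
ft_force: [0.1, 0.4, 0.8]
grip_width: -0.005
grasp_force: 0.0
```

```bash
python3 - <<'E'
from h import *
y=np.radians(9.6);u=np.array([np.cos(y),np.sin(y),0]);H=np.array([.5466,-.2407,0])
togo(H-.075*u+[0,0,.085],9.6)
a=snap('scene','s8.png')
cv2.imwrite('pics/z8.png',cv2.resize(a[100:200,265:365,::-1],(500,500),interpolation=cv2.INTER_CUBIC))
m=cv2.inRange(cv2.cvtColor(a[100:200,265:365],cv2.COLOR_RGB2HSV),(20,150,100),(32,255,255)); p=np.argwhere(m)
print(len(p),p.min(0)[::-1]+[265,100],p.max(0)[::-1]+[265,100])
for th in(.7,1.9): print(th,proj('scene',H-.074*np.cos(.33-th)*u+[0,0,.115+.074*np.sin(.33-th)]))
E
```

```text
t 12.05 pos [ 0.472  -0.2536  0.0824] tool y yaw 9.66575726287191 w -0.004540355181180586 g 0.0 F [0.1 0.4 0.8]
shift [ 0.006  0.019 -0.065] turn [ 0.016 -0.018  0.011]
56 [308 158] [322 192]
0.7 [342.85041026 179.47077088]
1.9 [313.33062286 190.30065236]
```

The ring's lowest pixels match the shut position, about (313,192). I'll retreat and verify.

Call:
carry_out --commands '[[[0, -0.4, 0, 0, 0, 0], [0, -0.4, -0.2, 0, 0, 0], [0, 0, -0.6, 0, 0, 0], [0, 0, -0.6, 0, 0, 0], [0, 0, -0.6, 0, 0, 0], [0, 0, -0.6, 0, 0, 0], [0, 0, -0.5, 0, 0, 0], [0, 0, 0, 0, 0, 0], [0, 0, 0, 0, 0, 0]]]'

```text
clock: 12.85
position: [0.4407, -0.2593, 0.2071]
ee_rot: [0.645, 0.764, 0.002, 0.001]
ft_force: [-0.3, 0.4, -1.1]
grip_width: 0.002
grasp_force: 0.0
```

```bash
python3 - <<'E'
from h import *
a=snap('scene','s9.png'); print(get_obs()['ft_force'],get_obs()['position'])
c=lambda i:cv2.resize(i[:,:,::-1],(400,400),interpolation=cv2.INTER_CUBIC)
cv2.imwrite('pics/z9.png',np.hstack([c(a[120:210,260:350]),c(a[190:320,150:280])]))
E
```

```text
[-0.39966538 -0.53579367  0.46640269] [ 0.44016171 -0.25897366  0.20605965]
```

View pics/z9.png

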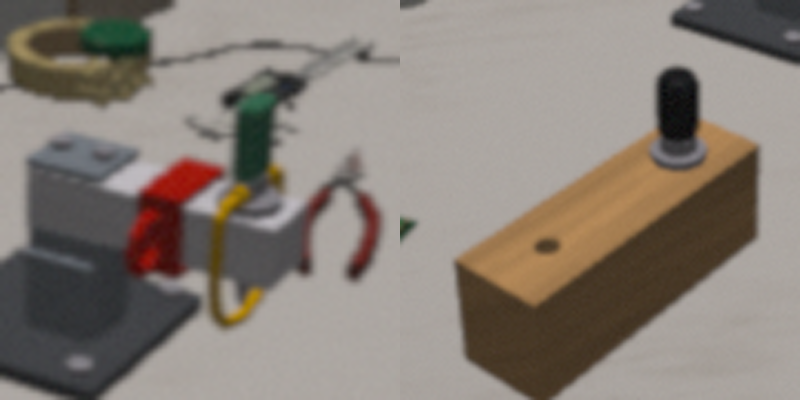

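The ring hangs shut around the bar under the pin's tip, at crop (240,310). The flange is seated, the plain pin is still in the rack, and the gripper is clear.

```bash
python3 -c "from h import *; print(hand_in())"
```

```text
the job is handed in; nothing more can be done
None
```

The linchpin is fully seated in the drawbar with its ring snapped shut under the tip, the plain pin is still in the rack, and the job was handed in at about 13 s with the gripper clear.

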